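# Spin the paint carousel and brake it at red

## Task

The modeller's paint carousel has just been loaded: with a fingertip, flick its rim so that it spins briskly and freely on its own for at least two seconds, to see that it runs well with the pots in it. Then brake it with a fingertip on the rim so that the red paint pot comes to rest right at the base's red pointer, and finish with the fingertip still pressing on the rim, holding it there. Touch only the carousel: leave the pots standing in their cups, untouched, and the other things on the bench where they are.

Things in the scene. Friction and masses are not known exactly. Their poses are not given: they have to be found in the camera images.
- carousel_base: Fixed foot of the paint carousel: turned wood, 184 mm across, 20 mm tall; it does not move on the bench. Origin: on the bench, on the vertical spin axis. A flat brass arm runs out under the disc along the foot's own -x and turns up just outside the disc (upright 155 to 160 mm from the axis, 14 mm wide) to carry the red pointer.
- pointer_tip (a point): Tip of the red cone-shaped pointer, 21 mm long and 15 mm thick, that lies level on top of the brass arm: the tip is 140 mm from the spin axis, 8 mm outside the disc's edge, level with the disc's top face, on the foot's -x side, and points at the axis. The cone's thick end reaches 50 mm above the bench. It belongs to the foot and does not turn.
- pointer_place (a point): The place at the pointer: in line with the pointer, 70 mm from the spin axis, at the height of the disc's top face. It belongs to the foot and does not turn. The red pot's axis must come to rest over it.
- carousel: The plywood disc that turns, about 1 kg, 264 mm across, 14 mm thick, flat top face 42 mm above the bench. Origin: on the spin axis at its underside, 28 mm above the bench; z up; the red pot's cup lies on its +x. It turns about z either way without limit on a free bearing; left alone it runs on for half a minute or more after a good flick. At its centre a wooden hub with a brass nut stands 40 mm above the disc.
- red_line (a point): On the disc's top face, on the white line outside the red pot's cup, 111 mm from the spin axis; turns with the disc. The clear flat rim, faced with dark rubber, reaches from 94 to 132 mm from the axis: here a fingertip flicks and brakes the disc. Pressed on with 3 to 5 N, a fingertip drags the disc along without slipping and stops it almost at once.
- red_cup (a point): Centre of the red pot's cup on the disc's top face; turns with the disc. Six such grey cups stand every 60 degrees, centred 70 mm from the spin axis: 45 mm across outside, 39 mm inside, rims 11 mm above the disc's top face; they reach 93 mm from the axis. Two are empty.
- red_pot: Paint pot with a red body and a white lid with a red spot, 35 mm across and 38 mm tall; origin at the centre of its underside. It stands loose, upright, in one of the carousel's cups and sticks 27 mm out of it.
- white_pot: Paint pot with a white body and a black lid, 35 mm across and 38 mm tall; origin at the centre of its underside. It stands loose, upright, in one of the carousel's cups and sticks 27 mm out of it.
- green_pot: Paint pot with a grey-green body and a white lid, 35 mm across and 38 mm tall; origin at the centre of its underside. It stands loose, upright, in one of the carousel's cups and sticks 27 mm out of it.
- wax_pot: Wax pot with a cream body and a black lid, 35 mm across and 38 mm tall; origin at the centre of its underside. It stands loose, upright, in one of the carousel's cups and sticks 27 mm out of it.
- flat_brush: Bystander: orange hand brush lying on the bench, 30 x 86 x 55 mm; origin at the centre of its underside.
- black_tape: Bystander: roll of black tape lying flat, 59 mm across, 19 mm tall; origin at the centre of its underside.
- pin_tin: Bystander: round teal pin tin, 54 mm across, 17 mm tall; origin at the centre of its underside.
There are look-alikes about, which are no part of the job. What is shaped like the wax_pot but orange is not meant.

How it is judged:
By the outcome, as a careful person would: the job done as asked, in the order asked, and still so for the second after the job is handed in, while the arm keeps its last pose, push and grip.
It also fails if it takes over 48 s, if anything falls off the work surface, if the arm or the gripper's body presses on something with over 40 N, if the wrist force passes 120 N, or if a joint passes its speed limit or range.

## Robot

A 7-joint arm with a two-finger parallel gripper is mounted at the origin on a cart in front of the work surface, level with it; the furniture and walls round the work are solid. World frame = base frame: x ahead of the robot, y to its left, z up, the work surface at z = 0. Lengths are in mm, angles in rad, forces in N, time in s.
With the tool pointing down it reaches from about 400 to 900 mm from the base axis. Payload 5.5 kg.
Tool frame: the origin (TCP) lies midway between the tips of the shut fingers; the grasp point (between the pads) lies 19 mm behind it; z points along the fingers, y is the line along which they close (so a half turn about z gives the same grasp; the last joint's range is limited). The gripper opens to 85 mm and grips with 20 to 120 N. Pads are 22 mm wide; open, the fingers measure 114 mm over their backs; the gripper's body (76 mm by 85 mm) begins 54 mm behind the grasp point. The pads swing forward as they close: fully open they stand 13 mm farther back than shut.
Start: joints at [-1.016, 0.501, -0.427, 1.55, 0.221, 1.138, -0.21], TCP at [186.952, 622.534, 231.31] pointing down, gripper open.
Joint ranges: [-2.88, 2.88], [-0.31, 2.03], [-1.54, 1.56], [0.2, 2.42], [-1.41, 4.55], [0.19, 2.02], [-2.57, 2.57]. Speed limits (rad/s): [2.57, 2.57, 3.14, 3.14, 3.14, 3.14, 3.14].

## Interface

Orientations are given as a rotation vector (axis times angle).
In Python, from station import move_ptp, move_straight, goto_joints, move_gripper, sleep, inverse_kinematics, read_camera, calibration, Unreachable, job_done, read_time_s, read_joints, read_joint_velocities, read_effort, read_tcp_pos, read_eef_rot, read_force, read_torque, read_opening, read_finger_force gives the robot as it stands. The module is installed in compiled form; this text tells all that it offers. Calls block until the motion is done:
- move_ptp(position, orientation): joint-space move of the TCP to a pose.
- move_straight(position, v=150, rotation=None, stop_force=None): straight line of the TCP; rotation=None keeps the orientation; v is the mean speed in mm/s. With stop_force (N) it stops when the force on the tool has changed by that much, and returns True; else False.
- goto_joints(angles): joint-space move.
- move_gripper(opening, strength=None): finger opening in mm; strength is the grip in N (None keeps the last); returns when the fingers have stopped.
- sleep(seconds).
- inverse_kinematics(position, orientation): joint angles nearest the present ones, or None.
- read_camera(name): name is "scene" or "side" or "wrist"; returns the picture (400x640x3 uint8, red, green, blue); there is no depth.
- calibration(name): a dict with "K" (3x3 intrinsics, pixels), "view" (4x4, takes a point from world to camera coordinates). Camera axes: x right, y down, z forward; pixel columns grow to the right and rows downward; lengths in mm; the calibration is good to about 2 mm. A picture is of the moment at which its call begins: read the wrist's pose just before it. calibration takes no time and is no camera call; for the wrist camera it gives the pose at the moment of the call.
A pose or a line that the arm cannot do raises Unreachable and nothing moves.
- job_done(): hands the job in; it is judged then, once.
Readings, each from a call of its own:
- read_time_s(): time.
- read_joints(): joint angles.
- read_joint_velocities(): joint speeds.
- read_effort(): joint torques, N m.
- read_tcp_pos(): TCP position.
- read_eef_rot(): TCP orientation.
- read_force(): force on the tool from outside, world axes, zero at the start.
- read_torque(): the same for the moment, N m.
- read_opening(): finger opening in mm.
- read_finger_force(): force on a finger pad.
Only numpy, scipy, OpenCV 4.12 (cv2) and the standard library are available. Lean on these libraries where they do the work, as an engineer would, in place of code of your own. Each camera call takes 0.05 s, during which the arm holds its last target. There are 200 camera calls.

## Working session

There is one attempt and no reset: what is moved stays moved. The work goes in short steps, each a Python script; the robot and the scene stay as the last script left them, time stands still between calls to the robot, and variables do not carry over. Pictures are saved under pics/ and viewed, at most 10 in all, crops included, and the job is handed in when it is done.

```bash
mkdir -p pics; python3 - <<'E'
from station import *
import cv2, numpy as np
print(read_time_s())
for n in ("scene","side"):
    im=read_camera(n); cv2.imwrite(f"pics/{n}0.png",im[:,:,::-1])
    c=calibration(n); print(n,np.round(c["K"],1).tolist(),np.round(c["view"],3).tolist())
print(read_time_s(),read_eef_rot(),read_force())
E
```

```text
0.0
scene [[470.1, 0.0, 316.8], [0.0, 470.1, 196.9], [0.0, 0.0, 1.0]] [[0.857, -0.514, -0.022, -260.54], [-0.323, -0.505, -0.801, 264.372], [0.401, 0.693, -0.599, 865.205], [0.0, 0.0, 0.0, 1.0]]
side [[368.0, 0.0, 324.2], [0.0, 368.0, 205.5], [0.0, 0.0, 1.0]] [[-1.0, -0.018, 0.01, 436.932], [-0.017, 0.43, -0.903, -29.909], [0.012, -0.903, -0.43, 1145.701], [0.0, 0.0, 0.0, 1.0]]
0.1 [-4.56603069e-01 -3.10789858e+00  2.70492178e-03] [ 0.68583631 -0.66446419 -0.68156815]
```

View pics/scene0.png

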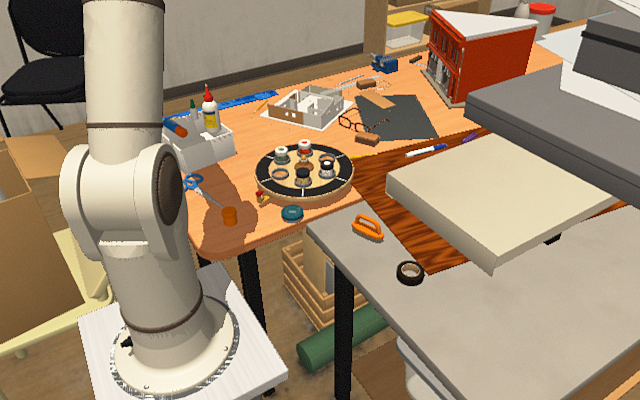

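View pics/side0.png

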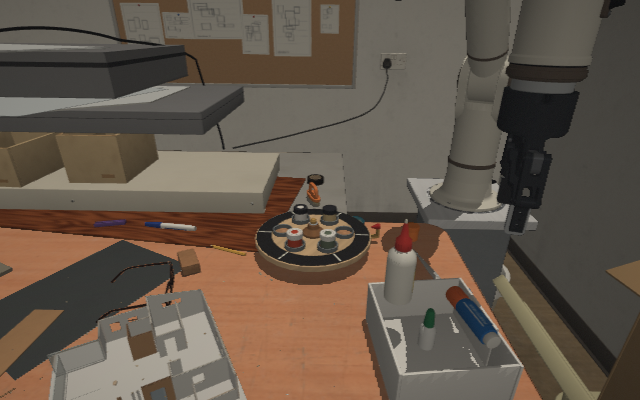

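```bash
python3 - <<'E'
import cv2, numpy as np
a=cv2.imread("pics/scene0.png")[130:215,240:370]; b=cv2.imread("pics/side0.png")[195:290,245:390]
a=cv2.resize(a,None,fx=5,fy=5,interpolation=cv2.INTER_CUBIC); b=cv2.resize(b,None,fx=5,fy=5,interpolation=cv2.INTER_CUBIC)
cv2.imwrite("pics/a.png",a);cv2.imwrite("pics/b.png",b)
E
```

```text
(no output)
```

View pics/a.png

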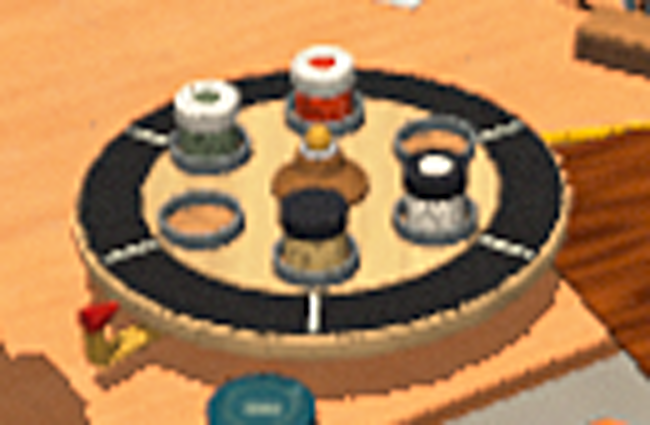

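View pics/b.png

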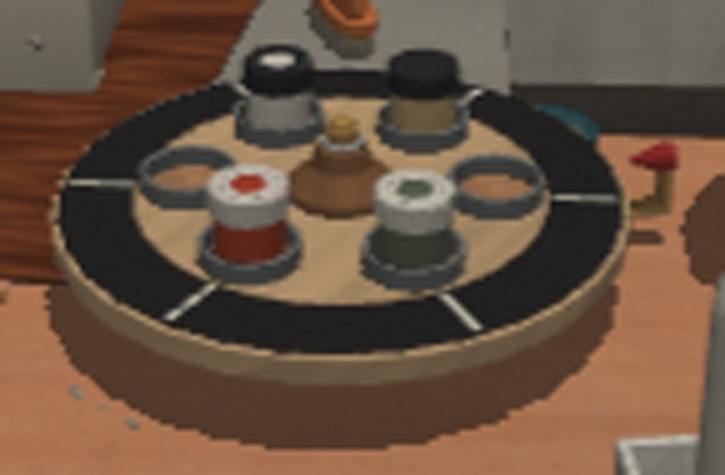

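```bash
cat > geo.py <<'E'
import numpy as np
from station import calibration
from scipy.optimize import least_squares
def proj(c,P):
    q=c["view"][:3,:3]@np.asarray(P,float)+c["view"][:3,3]; u=c["K"]@(q/q[2]); return u[:2]
E
python3 - <<'E'
from geo import *
C={n:calibration(n) for n in("scene","side")}
L={"scene":((240,130),{60:(149,133),120:(132,250),180:(315,312),240:(508,246),300:(500,131)}),
"side":((245,195),{300:(100,183),0:(192,302),60:(461,310),120:(585,198)})}
T={"scene":(118,312),"side":(630,157)}
def px(n,p): return (np.array(p)+.5)/5-.5+L[n][0]
def at(c,r,a): return [c[0]+r*np.cos(a),c[1]+r*np.sin(a),42]
for names in (["scene"],["side"],["scene","side"]):
    def f(v):
        r=[]
        for n in names:
            for k,p in L[n][1].items(): r+=list(proj(C[n],at(v,v[3],v[2]+np.radians(k)))-px(n,p))
            r+=list(proj(C[n],at(v,140,v[4]))-px(n,T[n]))
        return np.array(r)
    best=min((least_squares(f,[300,800,t,111,p],loss="soft_l1") for t in np.arange(0,6.3,.7) for p in np.arange(0,6.3,1)),key=lambda s:s.cost)
    print(names,np.round(best.x,3),np.round(best.fun,1))
c=C["side"]
for n,(u,v) in {"tin":(293,213),"tape":(410,272),"brush":(367,230)}.items():
    c=C["scene"];d=c["view"][:3,:3].T@np.linalg.inv(c["K"])@[u,v,1];o=-c["view"][:3,:3].T@c["view"][:3,3]
    print(n,np.round(o+d*(15-o[2])/d[2]))
E
```

```text
['scene'] [433.997 654.087 435.839 151.876 943.166] [-67.  -18.9 -16.3 -35.4 -12.4 -65.8 -59.1 -73.9 -99.6 -56.    0.1 -90.5]
['side'] [457.424 321.105 874.388 111.15   -9.162] [ 0.1  0.  -0.1  0.   0.1  0.1 -0.  -0.2 -0.1  0.1]
['scene', 'side'] [ 457.326  320.441   10.449 -111.275   -2.88 ] [ 0.   0.4 -0.4  0.1 -0.   0.1 -0.2 -0.1 -0.  -0.2  0.6 -1.8  0.2 -0.2
 -0.1 -0.2  0.1 -0.   0.1 -0.3 -0.  -0. ]
tin [355. 196.  15.]
tape [ 466. -105.   15.]
brush [469.  50.  15.]
```

```bash
cat >> geo.py <<'E'
import cv2
from station import *
CX,CY,PH=457.3,320.6,-2.879
SIDE=calibration("side")
def back(c,u,v,z):
    R=c["view"][:3,:3];d=R.T@np.linalg.inv(c["K"])@[u,v,1];o=-R.T@c["view"][:3,3]
    return (o+d*(z-o[2])/d[2])[:2]
def spot(im):
    """red lid spot in a side picture -> (angle, radius) about the spin axis"""
    s=im[200:270,250:372].astype(int)
    m=((s[...,0]>110)&(s[...,0]-s[...,1]>70)&(s[...,0]-s[...,2]>70)&(s[...,1]<90)).astype(np.uint8)
    n,_,st,ce=cv2.connectedComponentsWithStats(m)
    k=[i for i in range(1,n) if st[i,4]>=3]
    best=None
    for i in k:
        x,y=back(SIDE,ce[i][0]+250,ce[i][1]+200,80.); r=np.hypot(x-CX,y-CY)
        if best is None or abs(r-70)<abs(best[1]-70): best=(np.arctan2(y-CY,x-CX),r,x,y)
    return best
def wrap(a): return (a+np.pi)%(2*np.pi)-np.pi
E
python3 - <<'E'
from geo import *
print(spot(cv2.imread("pics/side0.png")[:,:,::-1]))
move_gripper(0,40); print(read_time_s(),read_opening())
s=2**-.5*np.pi
for r in ([s,s,0],[s,-s,0]): 
    print([np.round(q,2) if (q:=inverse_kinematics([x,210.6,43],r)) is not None else None for x in (395,457,520)])
E
```

```text
(np.float64(1.0405073777743568), np.float64(71.809581798257), np.float64(493.62003895121785), np.float64(382.5473228527479))
0.8667 0.1690095851801744
[array([-0.5 ,  0.42, -0.06,  2.18,  0.05,  0.54, -0.6 ]), array([-0.44,  0.49, -0.05,  2.05,  0.04,  0.6 , -0.52]), array([-0.4 ,  0.57, -0.04,  1.91,  0.04,  0.66, -0.46])]
[array([-0.03,  0.5 , -0.61,  2.17,  0.5 ,  0.61,  2.14]), array([ 0.01,  0.57, -0.61,  2.04,  0.51,  0.68,  2.21]), array([ 0.04,  0.65, -0.61,  1.9 ,  0.53,  0.76,  2.27])]
```

```bash
python3 - <<'E'
from geo import *
s=2**-.5*np.pi; R=[s,s,0]
move_ptp([397,210.6,180],R); print(read_time_s())
move_straight([397,210.6,52],v=200); f0=read_force(); print(read_time_s(),f0)
hit=move_straight([397,210.6,38],v=20,stop_force=3)
print(hit,read_tcp_pos(),read_force()-f0,read_time_s())
sleep(.2); p=read_tcp_pos(); print(p,read_force()-f0)
for dz in (.5,1.):
    move_straight([397,210.6,p[2]-dz],v=20); print(read_tcp_pos(),read_force()-f0,read_time_s())
cv2.imwrite("pics/s1.png",(im:=read_camera("side"))[:,:,::-1]); print(spot(im))
E
```

```text
2.5667
3.3583 [ 0.26691828  0.14753893 -0.33466049]
True [397.60835818 210.54645807  42.04925217] [ 0.14886758 -1.20120125  6.28300046] 3.9
[397.464192   210.59287602  42.05665957] [-1.44262956 -1.07943483  7.3667418 ]
[397.57848141 210.53753672  42.02766193] [-0.91194434 -0.22133548  9.2032212 ] 4.35
[397.91073017 210.39208956  42.00608906] [-2.13208654 -2.80213531 15.18971203] 4.6
(np.float64(1.0467195316772417), np.float64(72.19788162641761), np.float64(493.42882495357327), np.float64(383.1079364466327))
```

View pics/s1.png

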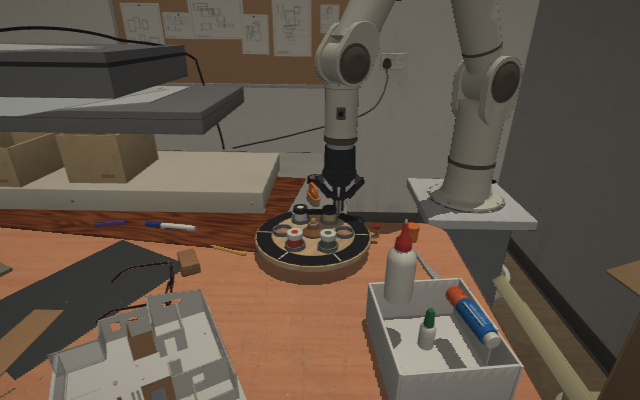

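```bash
cat >> geo.py <<'E'
def track(n,gap=0):
    T=[];A=[]
    for _ in range(n):
        t=read_time_s(); b=spot(read_camera("side"))
        if b and abs(b[1]-70)<8: T.append(t);A.append(b[0])
        if gap: sleep(gap)
    return np.array(T),np.unwrap(A)
E
python3 - <<'E'
from geo import *
t=read_time_s(); move_straight([521,210.6,45.5],v=300); print(t,read_time_s(),read_tcp_pos(),read_force())
T,A=track(8); print(T,A, np.diff(A)/np.diff(T))
E
```

```text
4.65 5.2167 [520.8874933  210.10115246  44.83059577] [-0.82610761 -0.36334735  0.10575662]
[5.2167 5.2667 5.3167 5.3667 5.4167 5.4667 5.5167 5.5667] [2.81166296 2.99405257 3.20384572 3.42230789 3.59757059 3.81158329
 4.00641561 4.23292429] [3.64779211 4.19586309 4.36924326 3.50525413 4.280254   3.89664639
 4.53017348]
```

```bash
python3 - <<'E'
from geo import *
move_straight([457,210.6,45.0],v=100); print(read_time_s(),read_tcp_pos(),read_force())
sleep(1.2)
T,A=track(24); t0=T[0]; c=np.polyfit(T-t0,A,1); print(t0,c,np.std(A-np.polyval(c,T-t0)))
t=read_time_s(); a=np.polyval(c,t-t0); w=c[0]
d=(PH-.5-a)%(2*np.pi)
if d<.2: d+=2*np.pi
sleep(d/w); ts=read_time_s()
hit=move_straight([457,210.6,40.8],v=40,stop_force=3)
print("brake",ts,read_time_s(),hit,read_tcp_pos(),read_force())
T,A=track(6); print(T,[round(wrap(x-PH),3) for x in A],read_force())
cv2.imwrite("pics/s2.png",read_camera("side")[:,:,::-1])
E
```

```text
6.4083 [457.92159109 210.76863479  45.29127173] [-0.01648076  0.04998511  0.5039789 ]
7.6583 [ 3.48884339 -0.27732899] 0.00933919055062348
brake 10.375 10.5833 True [460.34025361 211.0444311   42.06513904] [ 0.23731952 -0.35927193  6.93350472]
[10.5833 10.6333 10.6833 10.7333 10.7833 10.8333] [np.float64(-0.204), np.float64(-0.204), np.float64(-0.204), np.float64(-0.204), np.float64(-0.204), np.float64(-0.204)] [ 0.29955429 -0.03473667  5.80052405]
```

```bash
python3 - <<'E'
from geo import *
p=read_tcp_pos(); r=np.hypot(p[0]-CX,p[1]-CY); a0=np.arctan2(p[1]-CY,p[0]-CX)
for d in (.1,.19):
    move_straight([CX+r*np.cos(a0+d),CY+r*np.sin(a0+d),41.85],v=40)
    b=spot(read_camera("side")); print(read_time_s(),read_tcp_pos(),read_force(),b,wrap(b[0]-PH))
im=read_camera("side")[:,:,::-1]; im2=read_camera("scene")[:,:,::-1]
a=cv2.resize(im[200:265,310:390],None,fx=7,fy=7,interpolation=cv2.INTER_CUBIC)
cv2.imwrite("pics/c1.png",a); cv2.imwrite("pics/scene3.png",im2)
E
```

```text
11.4333 [471.25375492 211.92585736  42.09031482] [0.51940939 0.07826472 5.40222841] (np.float64(-2.9810185356823915), np.float64(69.52032950357868), np.float64(388.6740041217054), np.float64(309.4847445374186)) -0.1020185356823915
11.8833 [480.69478853 213.602014    42.09383919] [-0.15446955 -0.98511852  6.05839446] (np.float64(-2.8953642953207637), np.float64(69.11758080117177), np.float64(390.2670989465056), np.float64(303.7527405148809)) -0.016364295320763667
```

View pics/c1.png

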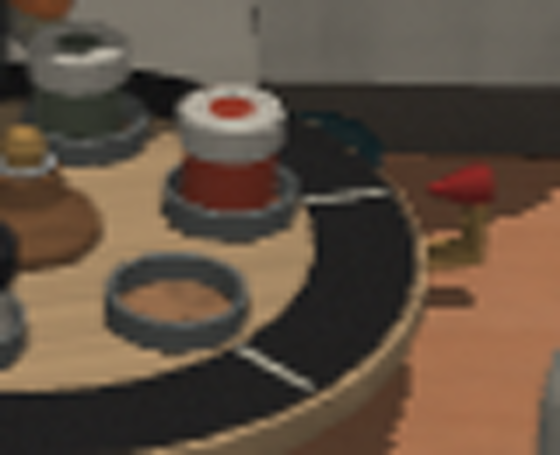

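```bash
python3 - <<'E'
from geo import *
for n,p,z in (("in",(303,201),42),("mid",(346,196.5),42),("out",(388,192),42),("tip",(430,186),42),("green? mid",(277,368),42),("spot",(232,108),80)):
    u=(np.array(p)+.5)/7-.5+[310,200]; x,y=back(SIDE,*u,z); a=np.arctan2(y-CY,x-CX); print(n,round(a,4),round(np.hypot(x-CX,y-CY),1))
E
```

```text
in -2.8935 95.4
mid -2.8939 110.5
out -2.8937 125.4
tip -2.8864 140.7
green? mid 2.352 112.6
spot -2.9014 69.2
```

```bash
python3 - <<'E'
from geo import *
p=read_tcp_pos(); r=np.hypot(p[0]-CX,p[1]-CY); a=np.arctan2(p[1]-CY,p[0]-CX)+.01
move_straight([CX+r*np.cos(a),CY+r*np.sin(a),41.85],v=20); sleep(.5)
b=spot(read_camera("side")); print(read_time_s(),read_tcp_pos(),read_force(),b,wrap(b[0]-PH))
if read_force()[2]>3: job_done(); print("handed in")
E
```

```text
12.7833 [481.59068212 213.78978024  42.09885981] [ 0.61325589 -0.8244628   6.22086752] (np.float64(-2.888233491606505), np.float64(68.98317246883015), np.float64(390.519054143801), np.float64(303.3088648604038)) -0.009233491606504884
the job is handed in; nothing more can be done
handed in
```

I flicked the carousel to about 4 rad/s and it ran free for about 5 s. I then braked it about 0.2 rad short and, still pressing, drew the red pot round to within about 1 mm of the pointer, where the fingertip holds it at about 6 N; handed in at 12.8 s.

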